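Lock up the bayonet filter holder

ROBOT

A 7-joint arm with a two-finger parallel gripper is mounted at the origin on a cart in front of the work surface, level with it; the furniture and walls round the work are solid. World frame = base frame: x ahead of the robot, y to its left, z up, the work surface at z = 0. Lengths are in m, angles in rad, forces in N, time in s.
With the tool pointing down it reaches from about 0.425 to 0.875 m from the base axis. Payload 8.4 kg.
Tool frame: the origin (TCP) lies midway between the tips of the shut fingers; the grasp point (between the pads) lies ctrl.hold_point_z behind it (ctrl.hold_point_z is the distance from the TCP to the grasp point, in m); z points along the fingers, y is the line along which they close (so a half turn about z gives the same grasp; the last joint's range is limited). The gripper opens to 85 mm and grips with 20 to 120 N. Pads are 22 mm wide; open, the fingers measure 114 mm over their backs; the gripper's body (76 mm by 85 mm) begins 54 mm behind the grasp point. The pads swing forward as they close: fully open they stand 13 mm farther back than shut.
Start: joints at [-1.271, 0.333, 0.04, 1.465, -0.013, 1.343, -0.059], TCP at [0.252, 0.599, 0.231] pointing down, gripper open.
Joint ranges: [-2.58, 2.58], [-0.38, 2.09], [-1.3, 1.39], [0.25, 2.4], [-1.5, 4.64], [0.08, 2.09], [-2.65, 2.65]. Speed limits (rad/s): [2.22, 2.22, 2.79, 2.79, 3.14, 3.14, 3.14].

INTERFACE

Orientations are given as a 3x3 rotation matrix whose columns are the frame's x, y, z axes.
In Python, from plant import ctrl gives the robot as it stands.
- The arm moves only by the shell command python3 -m handwheel FILE [OPENING], which reads ROWS from the file FILE. ROWS is a JSON object whose key "rows" holds a list of rows, 1 to 8 of them, each of 6 numbers: dx, dy, dz in m, then a rotation vector rx, ry, rz in rad; each row shifts and turns the commanded pose from where the row before left it, along the tool's axes as they then stand; what a row does not reach is not made up. A row lasts 1/10 s, in which the tool goes at most 0.05 m and 0.15 rad, less where a joint would pass 70% of its speed; a pose out of reach is approached as far as the arm can. OPENING is the opening from 0.0 (shut) to 1.0 (fully open), set as the command begins (- or left out keeps the last). The fingers move at their own pace and stop on an object; the grip force is fixed at half the most. Time passes only in rows, so rows that do not move let the fingers close. It prints the time, the measured TCP pose, the force, the opening and the grip force at its end. Input that does not fit is refused with a message, and nothing moves.
- ctrl.sense(): the state, without advancing time (a new reading comes with each control period).
- ctrl.snapshot(name): name is "side" or "top"; returns a dict with "image" (400x640x3 uint8, red, green, blue), "depth" (400x640 float32, m along the optical axis (not along the pixel's ray), 0 where there is no reading), "K" (3x3 intrinsics, pixels), "D" ([k1, k2, p1, p2, k3] as OpenCV has them; the pictures are not rectified), "view" (4x4, takes a point from world to camera coordinates). Camera axes: x right, y up, looking along -z (the intrinsics and any distortion apply to the point x, -y, -z); pixel columns grow to the right and rows downward; lengths in m; the calibration is good to about 2 mm. A picture is of the moment at which its call begins.
- ctrl.job_done(): hands the job in; it is judged then, once.
The state is a dict: "time": time; "q": joint angles; "dq": joint speeds; "tau": joint torques, N m; "tool_pos": TCP position; "orientation": TCP orientation; "contact_force": force on the tool from outside, world axes, zero at the start; "moment": the same for the moment, N m; "gripper_width": opening from 0.0 (shut) to 1.0 (fully open); "finger_force": force on a finger pad.
Only numpy, scipy, OpenCV 4.12 (cv2) and the standard library are available. Lean on these libraries where they do the work, as an engineer would, in place of code of your own. Each camera call takes 0.05 s, during which the arm holds its last target. There are 200 camera calls.

TASK

Assemble the filter holder: set the middle stage (the open-topped steel segment) into the base that is bolted to the worktop, press it down against the sprung seal and turn it clockwise, seen from above, about a quarter turn to the stop, so that it locks and springs back up. Then lock the inlet head (the closed segment with the hose nipple on top) onto the stage in the same way. Let go of the finished stack and leave the filter carton, forceps, timer and beaker where they are.

Things in the scene. Friction and masses are not known exactly. Their poses are not given: they have to be found in the camera images.
- filter_base: Steel base screwed to the worktop, upright: foot disc 110 mm across, column 67 mm across, 55 mm tall; a hose nipple sticks out to its -y (23 mm high, to 68 mm from the axis). Origin: centre of underside; z up. Top: bayonet socket. Dark index bars outside and rim ticks at its +x and -x, where lugs sit when locked. Locked, the stage's origin is 45.5 mm above this origin, x axes in line.
- base_rim (a point): Centre of the base's socket, level with its rim (55 mm above the worktop); axes as the base. Mouth 47 mm across inside a lip 4 mm thick. Height of an inserted segment's underside relative to this point: -8.5 mm on first touching the seal, -9.5 mm locked (lug tops up against the lip), -14 mm fully pressed (shoulder meets rim). Press to between -12.5 and -14 mm while turning.
- base_slot (a point): Centre of one of the two lug slots in the base's lip, at rim height, 27 mm from the axis, 75 deg counter-clockwise (from above) of the base's +x; the other lies across the axis. Slots are 42 deg wide, out to 30 mm radius. Lugs go down here, then turn 75 deg clockwise (from above) to lock; a stop 2 deg beyond, another blocks counter-clockwise turning. Works in both half turns.
- base_tooth (a point): Tooth hanging 2.5 mm down from the base's lip, 17 to 27 deg before (counter-clockwise of) the locked position +x; one more across the axis. Lugs must be held pressed below it while they pass and spring up behind it. Point: its middle, at the lip's underside, 4 mm below the rim.
- filter_base_seal (a joint): Sprung seal disc at the bottom of the base's socket: how far it is pressed down, m. 0 = up, 0.001 under a locked stage, 0.0055 fully pressed. It pushes up with 12 N at 0 and 15 N fully pressed.
- filter_stage: Middle stage, loose, steel, upright, 67 mm across, 72 mm tall, open top; 0.15-0.34 kg. Origin: centre of underside; z up. Spigot 44 mm across, z 0-14 mm; body above, its shoulder at z 14, rim at z 72. Dark index bars outside and rim ticks at +x and -x, straight above its lugs. Grip it across the body (67 mm) at about z 45. Locked, the head's origin is 62.5 mm above this origin, x axes in line.
- stage_lug (a point): One of the stage's two lugs (at its +x and -x), tip at 28 mm from the axis; each 30 deg wide, z 0-5.5 mm above the underside, hidden below the wider body.
- stage_rim (a point): Centre of the stage's top socket, level with its rim; axes as the stage. White filter disc inside. The same bayonet as the base's: same slots, teeth, stops, direction and depths, taken from this rim and the stage's own axes.
- stage_slot (a point): Centre of one of the two lug slots in the stage's top lip, at rim height, 27 mm from the axis, 75 deg counter-clockwise (from above) of the stage's +x; the other lies across the axis.
- filter_stage_seal (a joint): Sprung filter disc at the bottom of the stage's socket: how far it is pressed down, m. 0 = up, 0.001 under a locked head, 0.0055 fully pressed. It pushes up with 5 N at 0 and 8 N fully pressed.
- inlet_head: Inlet head, loose, steel, upright, closed dome with a steel hose nipple (16 mm across) on top, 78 mm tall with it; 0.12-0.26 kg. Origin: centre of underside; z up. Spigot 44 mm across, z 0-14 mm; body 67 mm across, from its shoulder at z 14 to z 44. Dark index bars on side and dome at +x and -x, straight above its lugs. Grip it across the body at about z 37.
- head_lug (a point): One of the head's two lugs (at its +x and -x), tip at 28 mm from the axis; each 30 deg wide, z 0-5.5 mm above the underside, hidden below the wider body.
- filter_box: Bystander: small printed carton, 62 x 90 x 48 mm, loose; origin at the centre of its underside.
- forceps: Bystander: steel forceps, 137 mm long, lying along its y, loose; origin at the centre of its underside.
- lab_timer: Bystander: white lab timer, 62 x 66 x 19 mm, loose; origin at the centre of its underside.
- beaker_100: Bystander: clear beaker, 58 mm across, 70 mm tall, loose; origin at the centre of its underside.
Things that resemble listed ones, but are neither listed nor needed, are in the scene too. Leave any yellow look-alike of the filter_stage alone. What is shaped like the inlet_head but red is not meant.

How it is judged:
On the way:
1. the stage is locked in the base: lugs behind the teeth, index bars in line, sprung back up (z of filter_stage in the frame of filter_base between 0.0441 and 0.0468 m and horizontal distance between filter_stage and filter_base below 0.003 m and angle between the x axis of filter_stage and the x axis of filter_base, either way round below 0.09 rad), for 0.2 s.
At the end, for the whole second after the job is handed in: Stage locked in base, head locked in stage: at each joint the index bars are in line within 5 deg, the axes within 3 mm (4 mm at the head), the segment sprung back up to its locked height within about 1.3 mm; the stack upright, released and at rest (all of step 1 and z of inlet_head in the frame of filter_stage between 0.0611 and 0.0638 m and horizontal distance between inlet_head and filter_stage below 0.004 m and angle between the x axis of inlet_head and the x axis of filter_stage, either way round below 0.09 rad and angle between inlet_head's own z axis and vertical below 0.06 rad and linear speed of each of inlet_head, filter_stage below 0.01 m/s); the robot touches nothing.
It fails at once if the filter carton, forceps, timer or beaker is shifted by more than 3 cm (distance of any of filter_box, forceps, lab_timer, beaker_100 from where it was at the start of the episode above 0.03 m).
It also fails if it takes over 59 s, if anything falls off the work surface, if the arm or the gripper's body presses on something with over 40 N, if the wrist force passes 120 N, or if a joint passes its speed limit or range.

## Working session

There is one attempt and no reset: what is moved stays moved. The work goes in short steps, Python scripts to look and compute and a shell command to move; the robot and the scene stay as the last step left them, time stands still between calls to the robot, and variables do not carry over. Pictures are saved under pics/ and viewed, at most 10 in all, crops included, and the job is handed in when it is done.

```bash
ls; mkdir -p pics; python3 - <<'E'
from plant import ctrl
import cv2,numpy as np
s=ctrl.sense();print(s['time'],s['tool_pos'],s['orientation'],s['gripper_width'],ctrl.hold_point_z)
for n in('side','top'):
    d=ctrl.snapshot(n);np.savez(f'pics/{n}0.npz',**d);cv2.imwrite(f'pics/{n}0.png',d['image'][:,:,::-1]);print(n,d['K'],d['D'],d['view'])
E
```

```text
pics
0.0 [0.25223531 0.59857718 0.23039919] [[-9.21535962e-01  3.88292649e-01 -5.37296881e-04]
 [ 3.88293007e-01  9.21534683e-01 -1.53919147e-03]
 [-1.02519022e-04 -1.62704892e-03 -9.99998671e-01]] 0.9986074209769834 0.0187
side [[368.25092117   0.         325.51811271]
 [  0.         368.25092117 205.7766807 ]
 [  0.           0.           1.        ]] [-0.06076573  0.          0.          0.          0.        ] [[-0.99824368 -0.05918019 -0.0026946   0.55874788]
 [ 0.01997822 -0.37911338  0.92513454 -0.08880104]
 [-0.0557712   0.92345587  0.37962986 -0.95679559]
 [ 0.          0.          0.          1.        ]]
top [[393.78887079   0.         319.15783175]
 [  0.         393.78887079 199.32488561]
 [  0.           0.           1.        ]] [0.00589054 0.         0.         0.         0.        ] [[-0.01072546 -0.9999402   0.00213535  0.03488039]
 [ 0.99587939 -0.01048955  0.09007894 -0.5419175 ]
 [-0.09005115  0.00309269  0.99593234 -1.03634085]
 [ 0.          0.          0.          1.        ]]
```

View pics/side0.png

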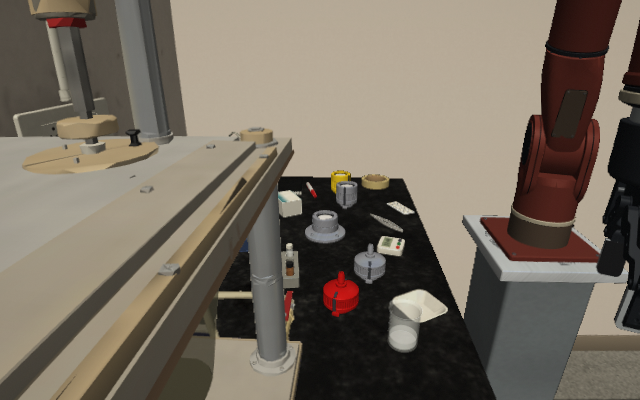

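View pics/top0.png

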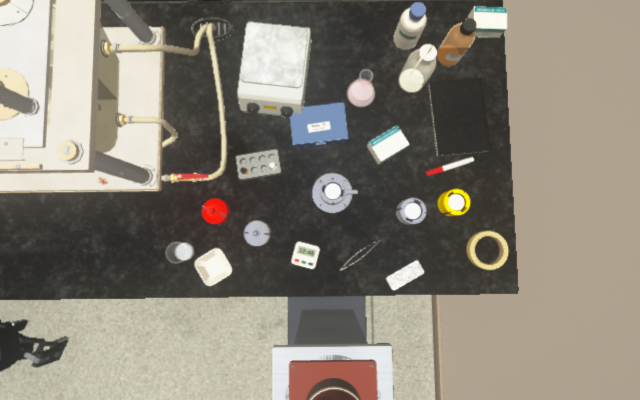

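Stage candidates are top (411,210) grey and (454,202) yellow. Head candidates are top (257,233) grey and (215,211) red. The grey ones fit, since yellow and red are excluded. The base is at (332,192), with its nipple pointing right (-y). I'll confirm this in one enlarged composite.

```bash
python3 - <<'E'
import cv2,numpy as np
def crop(n,u,v,h=22,s=6):
    im=np.load(f'pics/{n}0.npz')['image'][:,:,::-1]
    c=cv2.resize(im[v-h:v+h,u-h:u+h],None,fx=s,fy=s,interpolation=cv2.INTER_CUBIC)
    for i in range(0,2*h,10):
        c[i*s,:8]=(0,255,0);c[:8,i*s]=(0,255,0)
    return c
a=np.hstack([crop('top',*p) for p in((332,192),(411,210),(257,233))])
b=np.hstack([crop('side',*p) for p in((325,225),(347,194),(370,264))])
cv2.imwrite('pics/c1.png',np.vstack([a,b]))
E
```

```text
(no output)
```

View pics/c1.png

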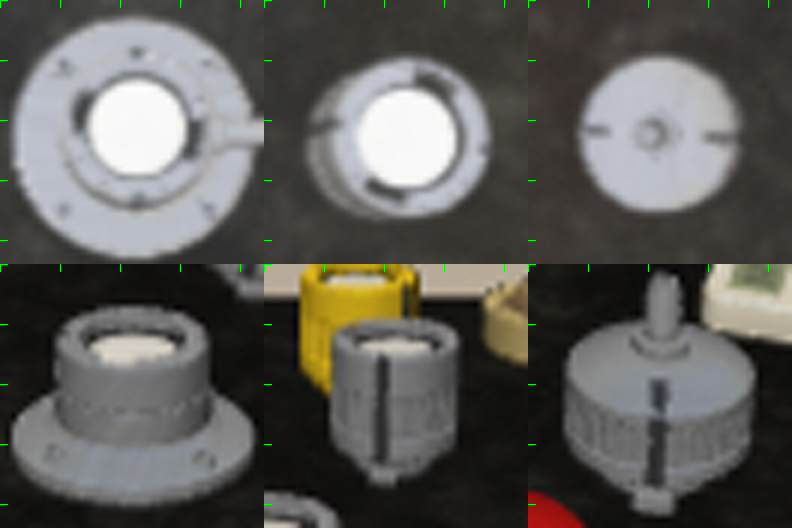

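The grey stage at top (411,210) and side (347,194) is open-topped with lugs at the bottom. The grey head at top (257,233) and side (370,264) has a nipple. Both match the description. In the crop the stage bars lie near ±y (about 80°), the head bars near 87° and the base slots near 70° and -110°. Next I'll measure from both cameras.

```bash
cat > h.py <<'E'
import cv2,numpy as np
from scipy.optimize import least_squares
def load(f): return dict(np.load(f))
def cloud(d):
    K,D,V=d['K'],d['D'],d['view'];h,w=d['depth'].shape
    uv=np.stack(np.meshgrid(np.arange(w),np.arange(h)),-1).reshape(-1,1,2).astype(np.float64)
    n=cv2.undistortPoints(uv,K,D).reshape(h,w,2);z=d['depth']
    pc=np.stack([n[...,0]*z,-n[...,1]*z,-z,np.ones_like(z)],-1)
    P=(pc@np.linalg.inv(V).T)[...,:3];P[z<=0]=np.nan;return P
def ray(d,u,v,z):
    n=cv2.undistortPoints(np.array([[[u,v]]],float),d['K'],d['D'])[0,0]
    Vi=np.linalg.inv(d['view']);r=Vi[:3,:3]@[n[0],-n[1],-1];o=Vi[:3,3]
    return o+r*(z-o[2])/r[2]
def circ(xy,c0,R):
    r=least_squares(lambda p:np.hypot(xy[:,0]-p[0],xy[:,1]-p[1])-R,c0,loss='soft_l1',f_scale=.001);return r.x,np.sqrt(np.mean(r.fun**2))
E
python3 - <<'E'
from h import *
for n in('top','side'):
    d=load(f'pics/{n}0.npz');P=cloud(d)
    print(n,'table z',np.nanmedian(P[...,2][np.abs(P[...,2])<.02]))
    pts={'top':dict(base=(332,192),stage=(412,209),head=(257,233)),'side':dict(base=(325,225),stage=(347,194),head=(370,264))}[n]
    for k,(u,v) in pts.items():
        q=P[v-28:v+28,u-28:u+28].reshape(-1,3);q=q[np.isfinite(q[:,0])]
        ctr=ray(d,u,v,.05)[:2] if n=='top' else C[k]
        q=q[np.hypot(*(q[:,:2]-ctr).T)<.06]
        H=dict(base=.055,stage=.072,head=.044)[k]
        z=q[q[:,2]>.01,2];hist,e=np.histogram(z,np.arange(.01,.09,.002))
        if n=='top':
            t=q[np.abs(q[:,2]-H)<.004] if k!='head' else q[(q[:,2]>.02)]
            hull=cv2.convexHull(t[:,:2].astype(np.float32))[:,0]
            c,rms=circ(hull,ctr,.033);
            if 'C' not in globals(): C={}
            C[k]=c
            print(k,'hull c',c,rms,'ztop med',np.median(t[:,2]),'max',z.max(),'n',len(t), 'minmax',t[:,:2].min(0),t[:,:2].max(0))
        else:
            t=q[(q[:,2]>H-.03)&(q[:,2]<H-.006)&(q[:,2]>.02)]
            t=t[np.hypot(*(t[:,:2]-C[k]).T)>.025]
            c,rms=circ(t[:,:2],C[k],.0335)
            print(k,'side c',c,rms,len(t),'rim z',np.median(z[z>H-.004]),'max',z.max())
E
```

```text
top table z 0.0005606451069448681
base hull c [ 0.56198342 -0.00706094] 0.0004955700660724213 ztop med 0.05514746266966508 max 0.060150518221223415 n 222 minmax [ 0.52931225 -0.03893763] [0.59528716 0.02427373]
stage hull c [ 0.5063354  -0.21137825] 0.0006100116474453901 ztop med 0.07215037795476653 max 0.0767038709015726 n 243 minmax [ 0.47449498 -0.24524789] [ 0.53896851 -0.17795197]
head hull c [0.45349305 0.19378852] 0.000668927925483302 ztop med 0.04804076245855193 max 0.0801165441791496 n 535 minmax [0.42220135 0.15914048] [0.48516059 0.22802178]
side table z 0.0004922354386780736
base side c [ 0.56234755 -0.00700305] 0.0015090390258069102 233 rim z 0.055617976354403825 max 0.05787554612166401
stage side c [ 0.50689024 -0.21215223] 0.0018110201810313943 160 rim z 0.07288594709398738 max 0.07525341352898879
head side c [0.45369919 0.19396082] 0.0010611184030925123 236 rim z 0.04879593453675629 max 0.07988536901711962
```

```bash
cat >> h.py <<'E'
def proj(d,P):
    p=(np.c_[P,np.ones(len(P))]@d['view'].T)[:,:3]*[1,-1,-1]
    return cv2.projectPoints(p,np.zeros(3),np.zeros(3),d['K'],d['D'])[0][:,0]
def polar(d,c,z,radii,step=1):
    a=np.radians(np.arange(0,360,step));out=[]
    g=cv2.cvtColor(d['image'],cv2.COLOR_RGB2GRAY)
    for r in radii:
        uv=proj(d,np.c_[c[0]+r*np.cos(a),c[1]+r*np.sin(a),np.full_like(a,z)]).astype(np.float32)
        out.append(cv2.remap(g,uv[None,:,0].copy(),uv[None,:,1].copy(),cv2.INTER_CUBIC)[0].astype(float))
    return np.mean(out,0)
def dark(p,k=2):  # 2-fold centroid of darkness, deg mod 180
    q=(p[:180]+p[180:])/2;w=np.clip(np.median(q)-15-q,0,None)
    return np.degrees(np.angle((w*np.exp(2j*np.radians(np.arange(180)))).sum()))/2%180
E
python3 - <<'E'
from h import *
d=load('pics/top0.npz')
for k,c,z,rr in(('base',(.5621,-.007),.055,[(.027,.0285,.026),(.0315,.0325)]),('stage',(.5065,-.2117),.072,[(.027,.0285,.026),(.0315,.0325)]),('head',(.4536,.1939),.046,[(.024,.026,.028)])):
    for r in rr:
        p=polar(d,c,z,r);print(k,r[0],round(dark(p),1));print(p[::6].astype(int))
E
```

```text
base 0.027 75.3
[180 181 181 179 181 182 181 183 176 141 101  80  76  76  80  98 140 172
 184 183 182 184 187 188 184 183 186 192 192 186 182 190 191 184 189 193
 192 191 188 155 119 114 129 122 119 119 141 183 193 174 185 188 189 188
 189 189 188 184 184 183]
base 0.0315 0.7
[131 146 185 188 188 188 191 190 188 186 169 164 159 168 180 184 181 188
 185 179 177 188 188 187 174 171 174 178 169 133 122 151 163 163 161 161
 161 162 167 173 170 167 168 175 181 184 174 180 182 179 182 184 185 186
 185 190 194 184 197 183]
stage 0.027 153.8
[181 197 195 193 194 192 191 195 196 194 191 191 192 190 193 196 193 196
 197 195 190 184 144  86  82  91 103 103 112 157 187 191 196 196 194 190
 190 193 185 192 194 195 195 184 187 194 193 192 192 194 192 194 170 126
 108 101  93  86  98 120]
stage 0.0315 79.6
[175 177 172 179 187 184 187 188 187 189 189 187 170 127 159 185 185 185
 180 182 174 179 173 162 162 162 166 159 161 167 164 157 143 149 162 148
 145 150 142 145 148 152 158 116 122 147 145 149 155 157 159 158 157 153
 145 165 145 153 150 146]
head 0.024 85.9
[193 194 194 193 194 195 195 194 194 193 192 192 191 177 133 152 190 192
 192 192 192 193 194 193 194 194 192 193 193 192 192 192 191 189 191 192
 192 192 191 190 191 191 188 163 119 127 175 184 184 185 185 185 186 188
 188 184 185 188 190 191]
```

```bash
echo '{"rows":[[-0.0384,-0.0272,0,0,0,0],[-0.0384,-0.0272,0,0,0,0],[-0.0384,-0.0272,0,0,0,0],[-0.0384,-0.0272,0,0,0,0],[-0.0384,-0.0272,0,0,0,0],[-0.0384,-0.0272,0,0,0,0],[-0.0384,-0.0272,0,0,0,0],[-0.0384,-0.0272,0,0,0,0]]}' > m.json && python3 -m handwheel m.json 1.0
python3 -c "
from plant import ctrl;s=ctrl.sense();print(s['q'],s['tool_pos'],s['orientation'])"
```

```text
time: 0.9
tool_pos: [0.4515, 0.2772, 0.2311]
orientation: [[-0.922, 0.388, -0.0], [0.388, 0.922, -0.0], [0.0, -0.0, -1.0]]
contact_force: [1.0, 0.3, -0.1]
gripper_width: 0.998
finger_force: 0.0
[-0.88271679  0.08462501  0.26485998  1.76845638 -0.02316286  1.29178438
  0.55965544] [0.45150768 0.27723533 0.2311487 ] [[-9.21540853e-01  3.88281301e-01 -2.95979318e-04]
 [ 3.88281329e-01  9.21540888e-01 -4.01783988e-05]
 [ 2.57156522e-04 -1.51949279e-04 -9.99999955e-01]]
```

```bash
echo '{"rows":[[-0.0219,-0.039,0,0,0,0],[-0.0219,-0.039,0,0,0,0],[-0.0219,-0.039,0,0,0,0],[-0.0219,-0.039,0,0,0,0],[-0.0219,-0.039,0,0,0,0],[-0.0219,-0.039,0,0,0,0],[-0.0219,-0.039,0,0,0,0],[-0.0219,-0.039,0,0,0,0]]}' > m.json && python3 -m handwheel m.json
echo '{"rows":[[-0.0219,-0.039,0,0,0,0],[-0.0219,-0.039,0,0,0,0],[-0.0215,-0.039,0,0,0,0],[0,0,0.03,0,0,0],[0,0,0.03,0,0,0],[0,0,0,0,0,0]]}' > m.json && python3 -m handwheel m.json
python3 -c "
from plant import ctrl;s=ctrl.sense();print(s['q'],s['tool_pos'],s['orientation'])"
```

```text
time: 1.7
tool_pos: [0.4909, -0.0782, 0.2313]
orientation: [[-0.922, 0.388, 0.0], [0.388, 0.922, 0.0], [0.0, 0.0, -1.0]]
contact_force: [0.9, 1.0, -0.0]
gripper_width: 0.999
finger_force: 0.0
time: 2.3
tool_pos: [0.5036, -0.2089, 0.1677]
orientation: [[-0.921, 0.389, -0.007], [0.389, 0.921, 0.001], [0.006, -0.002, -1.0]]
contact_force: [-0.2, 0.3, 0.5]
gripper_width: 1.003
finger_force: 0.0
[-0.34742091  0.19861424  0.74746993  1.83005172 -0.14402863  1.17516488
  1.61822249] [ 0.5035561  -0.20892115  0.16774682] [[-9.21261932e-01  3.88887243e-01 -6.57002444e-03]
 [ 3.88890247e-01  9.21283683e-01  8.66268369e-04]
 [ 6.38973703e-03 -1.75695836e-03 -9.99978042e-01]]
```

```bash
echo '{"rows":[[0,0,0,0,0,0],[0,0,0,0,0,0]]}' > m.json && python3 -m handwheel m.json
```

```text
time: 2.5
tool_pos: [0.5068, -0.2096, 0.1729]
orientation: [[-0.922, 0.388, 0.002], [0.388, 0.922, -0.0], [-0.002, 0.0, -1.0]]
contact_force: [-0.2, -0.7, 0.1]
gripper_width: 0.999
finger_force: 0.0
```

```bash
echo '{"rows":[[-0.0005,-0.002,0.036,0,0,0],[0,0,0.036,0,0,0],[0,0,0.036,0,0,0],[0,0,0.026,0,0,0],[0,0,0.013,0,0,0],[0,0,0,0,0,0],[0,0,0,0,0,0]]}' > m.json && python3 -m handwheel m.json
echo '{"rows":[[0,0,0,0,0,0],[0,0,0,0,0,0],[0,0,0,0,0,0],[0,0,0,0,0,0],[0,0,0,0,0,0],[0,0,0,0,0,0]]}' > m.json && python3 -m handwheel m.json 0.0
```

```text
time: 3.2
tool_pos: [0.5068, -0.2119, 0.0259]
orientation: [[-0.922, 0.388, 0.002], [0.388, 0.922, -0.0], [-0.002, 0.0, -1.0]]
contact_force: [0.9, -0.3, -0.6]
gripper_width: 0.999
finger_force: 0.0
time: 3.8
tool_pos: [0.507, -0.2119, 0.0264]
orientation: [[-0.922, 0.388, 0.003], [0.388, 0.922, 0.0], [-0.003, 0.001, -1.0]]
contact_force: [-2.0, 0.8, 10.5]
gripper_width: 0.765
finger_force: 64.1
```

```bash
echo '{"rows":[[0,0,0,0,0,0],[0,0,0,0,0,0],[0,0,0,0,0,0],[0,0,0,0,0,0],[0,0,0,0,0,-0.13],[0,0,0,0,0,-0.13],[0,0,0,0,0,-0.13],[0,0,0,0,0,-0.13]]}' > m.json && python3 -m handwheel m.json 1.0
echo '{"rows":[[0,0,0,0,0,-0.13],[0,0,0,0,0,-0.13],[0,0,0,0,0,-0.13],[0,0,0,0,0,-0.13],[0,0,0,0,0,-0.13],[0,0,0,0,0,-0.13],[0,0,0,0,0,-0.13],[0,0,0,0,0,-0.13]]}' > m.json && python3 -m handwheel m.json
echo '{"rows":[[0,0,0,0,0,0],[0,0,0,0,0,0]]}' > m.json && python3 -m handwheel m.json
python3 -c "
from plant import ctrl;s=ctrl.sense();print(s['q'],s['tool_pos'],s['orientation'])"
```

```text
time: 4.6
tool_pos: [0.5056, -0.2116, 0.0243]
orientation: [[-0.992, -0.126, -0.0], [-0.126, 0.992, -0.0], [0.0, -0.0, -1.0]]
contact_force: [0.6, 0.1, -0.5]
gripper_width: 1.003
finger_force: 0.0
time: 5.4
tool_pos: [0.4983, -0.2099, 0.0139]
orientation: [[-0.611, -0.791, -0.027], [-0.791, 0.611, 0.006], [0.012, 0.025, -1.0]]
contact_force: [-0.6, 0.2, -1.0]
gripper_width: 0.999
finger_force: 0.0
time: 5.6
tool_pos: [0.4976, -0.211, 0.0133]
orientation: [[-0.617, -0.787, -0.028], [-0.787, 0.617, 0.007], [0.012, 0.026, -1.0]]
contact_force: [0.2, 0.1, 0.3]
gripper_width: 1.0
finger_force: 0.0
[ 0.63912896  0.3826792  -0.376191    1.9097288   0.17587396  0.91024362
  2.65189535] [ 0.49761162 -0.2109866   0.01331901] [[-0.61688437 -0.7865596  -0.02788665]
 [-0.78696875  0.61695127  0.00716388]
 [ 0.01156988  0.02636521 -0.99958542]]
```

```bash
cat >> h.py <<'E'
def go(p,a):
    from plant import ctrl
    from scipy.spatial.transform import Rotation as Ro
    s=ctrl.sense();R=np.array(s['orientation']);a=np.radians(a)
    Rt=np.array([[-np.sin(a),np.cos(a),0],[np.cos(a),np.sin(a),0],[0,0,-1]])
    print('t',s['time'],'q7',s['q'][6].round(3),'az',np.degrees(np.arctan2(R[1,1],R[0,1])).round(2),'d',(R.T@(np.array(p)-s['tool_pos'])).round(4),'w',Ro.from_matrix(R.T@Rt).as_rotvec().round(4))
E
python3 -c "
from h import *;go((.507,-.2119,.026),127)"
```

```text
t 5.6 q7 2.652 az 141.89 d [-0.0049 -0.0076 -0.0129] w [ 0.0247 -0.0149  0.26  ]
```

```bash
echo '{"rows":[[-0.0025,-0.004,-0.0065,0.0124,-0.0075,0.13],[-0.0025,-0.0036,-0.0064,0.0124,-0.0075,0.13],[0,0,0,0,0,0],[0,0,0,0,0,0]]}' > m.json && python3 -m handwheel m.json
python3 -c "
from h import *;go((.507,-.2119,.026),127)"
```

```text
time: 6.0
tool_pos: [0.5077, -0.2106, 0.0263]
orientation: [[-0.793, -0.609, -0.0], [-0.609, 0.793, -0.002], [0.001, -0.001, -1.0]]
contact_force: [-1.1, 0.4, -0.2]
gripper_width: 1.001
finger_force: 0.0
t 6.0 q7 2.417 az 127.51 d [ 0.0013 -0.0006  0.0003] w [-0.0013 -0.0011  0.0088]
```

```bash
echo '{"rows":[[0.0013,-0.0006,0,0,0,0.008],[0,0,0,0,0,0]]}' > m.json && python3 -m handwheel m.json
echo '{"rows":[[0,0,0,0,0,0],[0,0,0,0,0,0],[0,0,0,0,0,0],[0,0,0,0,0,0],[0,0,0,0,0,0],[0,0,0,0,0,0]]}' > m.json && python3 -m handwheel m.json 0.0
python3 - <<'E'
from h import *
from plant import ctrl
go((.507,-.2119,.026),127)
for n in('side','top'):
    d=ctrl.snapshot(n);np.savez(f'pics/{n}1.npz',**d)
    if n=='side': c=d['image'][150:270,270:430]
    else: e=d['image'][150:270,340:500]
cv2.imwrite('pics/g1.png',cv2.resize(np.hstack([c,e])[:,:,::-1],None,fx=2.5,fy=2.5,interpolation=cv2.INTER_CUBIC))
E
```

```text
time: 6.2
tool_pos: [0.5065, -0.2124, 0.026]
orientation: [[-0.8, -0.6, -0.0], [-0.6, 0.8, -0.001], [0.001, -0.0, -1.0]]
contact_force: [-0.9, -0.3, -0.1]
gripper_width: 0.998
finger_force: 0.0
time: 6.8
tool_pos: [0.5069, -0.2126, 0.0266]
orientation: [[-0.801, -0.599, 0.001], [-0.599, 0.801, -0.001], [-0.0, -0.001, -1.0]]
contact_force: [-1.4, 0.6, 4.8]
gripper_width: 0.769
finger_force: 66.9
t 6.8 q7 2.409 az 126.8 d [-0.0005  0.0005  0.0006] w [-0.0011  0.     -0.0035]
```

View pics/g1.png

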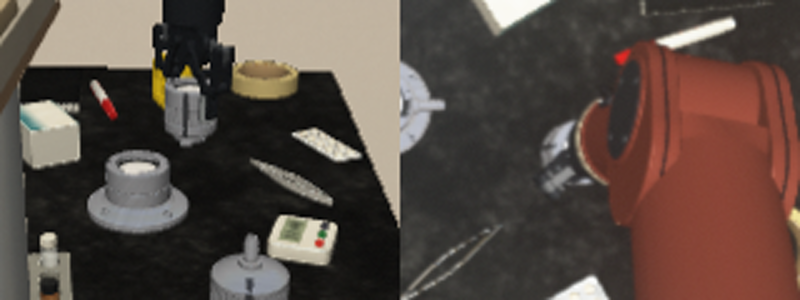

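```bash
echo '{"rows":[[0,0,-0.02,0,0,0],[0,0,-0.035,0,0,0],[0,0,-0.035,0,0,0],[0,0,0,0,0,0]]}' > m.json && python3 -m handwheel m.json
python3 -c "
from h import *;go((.5622,-.007,.115),125)"
```

```text
time: 7.3
tool_pos: [0.5093, -0.2133, 0.1207]
orientation: [[-0.801, -0.599, 0.007], [-0.599, 0.801, -0.004], [-0.003, -0.007, -1.0]]
contact_force: [0.4, -0.6, -2.3]
gripper_width: 0.761
finger_force: 67.5
t 7.3 q7 2.451 az 126.8 d [-0.1659  0.1335  0.0053] w [-0.0069  0.0035  0.0314]
```

```bash
echo '{"rows":[[-0.0276,0.0222,0,0,0,0],[-0.0276,0.0222,0,0,0,0],[-0.0276,0.0222,0,0,0,0],[-0.0276,0.0222,0,0,0,0],[-0.0276,0.0222,0,0,0,0],[-0.0276,0.0222,0,0,0,0.03],[0,0,0,0,0,0],[0,0,0,0,0,0]]}' > m.json && python3 -m handwheel m.json
python3 - <<'E'
from h import *
from plant import ctrl
go((.5622,-.007,.115),125)
d=ctrl.snapshot('side');np.savez('pics/side2.npz',**d)
c=d['image'][165:245,280:380]
cv2.imwrite('pics/g2.png',cv2.resize(c[:,:,::-1],None,fx=7,fy=7,interpolation=cv2.INTER_CUBIC))
E
```

```text
time: 8.1
tool_pos: [0.559, -0.0057, 0.1151]
orientation: [[-0.817, -0.577, -0.001], [-0.577, 0.817, -0.0], [0.001, 0.0, -1.0]]
contact_force: [0.2, -0.6, -2.6]
gripper_width: 0.766
finger_force: 67.4
t 8.1 q7 2.001 az 125.22 d [-0.0018 -0.0029  0.0001] w [ 0.0003 -0.0013  0.0038]
```

View pics/g2.png

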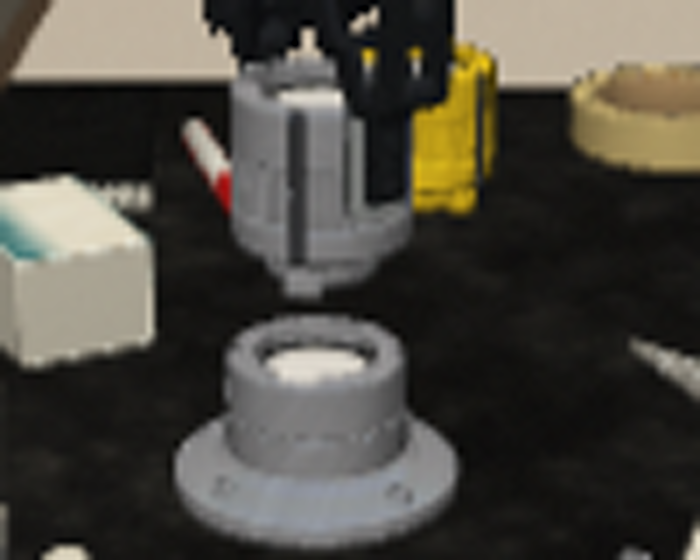

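The stage hangs upright above the base, with its bar at side (322,192). Next I'll work out the stage yaw from that bar and check the centre from the body edges.

```bash
cat >> h.py <<'E'
def baraz(d,u,v,c,R=.0335):
    p0=ray(d,u,v,0.);p1=ray(d,u,v,.1);e=p1-p0;f=p0[:2]-c
    t=np.roots([e[:2]@e[:2],2*f@e[:2],f@f-R*R]).real
    o=np.linalg.inv(d['view'])[:3,3];P=[p0+k*e for k in t];P=min(P,key=lambda p:np.linalg.norm(p-o))
    return np.degrees(np.arctan2(P[1]-c[1],P[0]-c[0])),P
def darkrow(d,u,v,w=5):
    g=cv2.cvtColor(d['image'],cv2.COLOR_RGB2GRAY).astype(float);x=np.arange(u-w,u+w+1)
    r=g[v,u-w:u+w+1];k=np.clip(np.median(r)-8-r,0,None);return (x*k).sum()/k.sum()
E
python3 - <<'E'
from h import *
d=load('pics/side2.npz');c=np.array([.559,-.0057])
for v in (184,188,192,196,199):
    u=darkrow(d,322,v,4);print(v,u,baraz(d,u,v,c))
P=cloud(d);q=P[172:205,305:340].reshape(-1,3);q=q[np.isfinite(q[:,0])]
q=q[(np.hypot(*(q[:,:2]-c).T)<.04)&(np.hypot(*(q[:,:2]-c).T)>.028)&(q[:,2]>.1)&(q[:,2]<.14)]
print(circ(q[:,:2],c,.0335),len(q))
# check on original stage picture
d0=load('pics/side0.npz');
for v in (188,192,196): u=darkrow(d0,346,v,5);print(u,baraz(d0,u,v,np.array([.5065,-.2117]))[0])
E
```

```text
184 321.89473684210526 (np.float64(76.79737325733004), array([0.56665125, 0.02691454, 0.15267808]))
188 321.8934911242604 (np.float64(76.67282989687477), array([0.56672213, 0.02689783, 0.14223925]))
192 322.1574074074074 (np.float64(77.7226690467821), array([0.56612357, 0.02703385, 0.13177904]))
196 321.9579831932773 (np.float64(76.71882259593332), array([0.56669596, 0.02690402, 0.12110792]))
199 321.93617021276594 (np.float64(76.5299228250104), array([0.56680341, 0.02687847, 0.11307549]))
(array([ 0.55937244, -0.00699878]), np.float64(0.0018672867727264311)) 308
344.3859649122807 79.78195097122725
344.2845528455285 79.61451565150915
343.9908256880734 78.41467437782227
```

```bash
echo '{"rows":[[-0.0018,-0.0029,0,0,0,0.023],[0,0,0,0,0,0],[0,0,0,0,0,0]]}' > m.json && python3 -m handwheel m.json
python3 -c "
from h import *;go((.562,-.007,.085),123.8)"
```

```text
time: 8.45
tool_pos: [0.5627, -0.0088, 0.1161]
orientation: [[-0.832, -0.555, 0.0], [-0.555, 0.832, -0.001], [0.0, -0.001, -1.0]]
contact_force: [0.3, -0.1, -1.3]
gripper_width: 0.765
finger_force: 67.4
t 8.45 q7 1.979 az 123.68 d [-0.0004  0.0019  0.0311] w [-0.0009 -0.0003 -0.0021]
```

```bash
echo '{"rows":[[-0.0004,0.0015,0.015,0,0,0],[0,0,0.012,0,0,0],[0,0,0,0,0,0],[0,0,0,0,0,0],[0,0,0,0,0,0]]}' > m.json && python3 -m handwheel m.json
python3 -c "
from h import *;go((.562,-.007,.074),123.8)"
```

```text
time: 8.95
tool_pos: [0.5624, -0.0063, 0.0894]
orientation: [[-0.831, -0.556, 0.001], [-0.556, 0.831, -0.001], [-0.0, -0.001, -1.0]]
contact_force: [-0.3, 0.1, -1.6]
gripper_width: 0.769
finger_force: 67.4
t 8.95 q7 1.963 az 123.77 d [ 0.0007 -0.0003  0.0154] w [-0.0009  0.0002 -0.0005]
```

```bash
echo '{"rows":[[0.0005,-0.0004,0.005,0,0,0],[0,0,0.005,0,0,0],[0,0,0.004,0,0,0],[0,0,0,0,0,0],[0,0,0,0,0,0]]}' > m.json && python3 -m handwheel m.json
python3 -c "
from h import *;go((.562,-.007,.068),123.8)"
```

```text
time: 9.45
tool_pos: [0.562, -0.007, 0.0751]
orientation: [[-0.831, -0.556, 0.0], [-0.556, 0.831, -0.001], [0.0, -0.001, -1.0]]
contact_force: [0.7, -0.1, -2.1]
gripper_width: 0.766
finger_force: 67.4
t 9.45 q7 1.956 az 123.77 d [ 0.     -0.      0.0071] w [-0.0006 -0.0003 -0.0005]
```

```bash
echo '{"rows":[[0,0,0.004,0,0,0],[0,0,0.0035,0,0,0],[0,0,0,0,0,0],[0,0,0,0,0,0]]}' > m.json && python3 -m handwheel m.json
python3 -c "
from h import *;go((.562,-.007,.068),123.8)"
```

```text
time: 9.85
tool_pos: [0.5627, -0.0069, 0.0691]
orientation: [[-0.831, -0.556, 0.002], [-0.556, 0.831, -0.001], [-0.001, -0.002, -1.0]]
contact_force: [-3.6, 0.2, 13.3]
gripper_width: 0.763
finger_force: 68.4
t 9.85 q7 1.952 az 123.76 d [0.0007 0.0003 0.0011] w [-0.0019  0.001  -0.0006]
```

```bash
echo '{"rows":[[0,0,0.0012,0,0,0],[0,0,0,0,0,0],[0,0,0,0,0,0]]}' > m.json && python3 -m handwheel m.json
python3 -c "
from h import *;go((.562,-.007,.068),123.8)"
```

```text
time: 10.15
tool_pos: [0.5627, -0.0069, 0.068]
orientation: [[-0.831, -0.556, 0.002], [-0.556, 0.831, -0.001], [-0.001, -0.002, -1.0]]
contact_force: [-4.3, -0.9, 12.1]
gripper_width: 0.766
finger_force: 68.5
t 10.15 q7 1.951 az 123.76 d [0.0006 0.0003 0.    ] w [-0.002   0.001  -0.0007]
```

```bash
echo '{"rows":[[0,0,0,0,0,0.08],[0,0,0,0,0,0.1],[0,0,0,0,0,0.1],[0,0,0,0,0,0.1],[0,0,0,0,0,0.1],[0,0,0,0,0,0.1],[0,0,0,0,0,0],[0,0,0,0,0,0]]}' > m.json && python3 -m handwheel m.json
python3 -c "
from h import *;go((.562,-.007,.068),48.8)"
```

```text
time: 10.95
tool_pos: [0.5633, -0.0062, 0.0683]
orientation: [[-1.0, -0.009, 0.003], [-0.009, 1.0, -0.0], [-0.003, -0.0, -1.0]]
contact_force: [-3.1, 1.2, 13.3]
gripper_width: 0.758
finger_force: 68.6
t 10.95 q7 1.402 az 90.54 d [ 0.0013 -0.0008  0.0003] w [0.0009 0.0031 0.7285]
```

```bash
echo '{"rows":[[0.0006,-0.0004,0.0003,0,0,0.09],[0,0,0,0,0,0.1],[0,0,0,0,0,0.1],[0,0,0,0,0,0.1],[0,0,0,0,0,0.1],[0,0,0,0,0,0.1],[0,0,0,0,0,0.1],[0,0,0,0,0,0.06]]}' > m.json && python3 -m handwheel m.json
echo '{"rows":[[0,0,0,0,0,0],[0,0,0,0,0,0]]}' > m.json && python3 -m handwheel m.json
python3 -c "
from h import *;go((.562,-.007,.068),48.8)
from plant import ctrl;print(ctrl.sense()['moment'])"
```

```text
time: 11.75
tool_pos: [0.563, -0.0066, 0.0682]
orientation: [[-0.736, 0.677, 0.004], [0.677, 0.736, -0.0], [-0.003, 0.002, -1.0]]
contact_force: [-2.3, 1.2, 13.3]
gripper_width: 0.766
finger_force: 68.6
time: 11.95
tool_pos: [0.563, -0.0066, 0.0682]
orientation: [[-0.738, 0.675, 0.004], [0.675, 0.738, -0.0], [-0.003, 0.003, -1.0]]
contact_force: [-2.6, 1.9, 12.2]
gripper_width: 0.766
finger_force: 68.7
t 11.95 q7 0.69 az 47.57 d [ 0.0005 -0.001   0.0002] w [ 0.0025  0.003  -0.0214]
[ 0.4532894   0.60326728 -0.21428804]
```

```bash
echo '{"rows":[[0,0,-0.002,0,0,-0.02],[0,0,-0.002,0,0,0],[0,0,0,0,0,0],[0,0,0,0,0,0]]}' > m.json && python3 -m handwheel m.json
echo '{"rows":[[0,0,0,0,0,0],[0,0,0,0,0,0],[0,0,0,0,0,0],[0,0,0,0,0,0],[0,0,-0.03,0,0,0],[0,0,-0.04,0,0,0],[0,0,-0.04,0,0,0],[0,0,0,0,0,0]]}' > m.json && python3 -m handwheel m.json 1.0
python3 -c "
from h import *;go((.4536,.1939,.17),48)"
```

```text
time: 12.35
tool_pos: [0.563, -0.0066, 0.0721]
orientation: [[-0.752, 0.66, 0.004], [0.66, 0.752, -0.0], [-0.003, 0.002, -1.0]]
contact_force: [-1.5, 2.2, 10.8]
gripper_width: 0.767
finger_force: 68.4
time: 13.15
tool_pos: [0.5644, -0.0072, 0.186]
orientation: [[-0.751, 0.66, 0.009], [0.66, 0.751, -0.001], [-0.008, 0.006, -1.0]]
contact_force: [1.1, 0.6, 0.1]
gripper_width: 0.999
finger_force: 0.0
t 13.15 q7 0.739 az 48.7 d [0.2161 0.0779 0.0148] w [0.0056 0.0075 0.0122]
```

```bash
echo '{"rows":[[0.0432,0.0156,0.003,0,0,0],[0.0432,0.0156,0.003,0,0,0],[0.0432,0.0156,0.003,0,0,0],[0.0432,0.0156,0.003,0,0,0],[0.0432,0.0156,0.003,0,0,0],[0,0,0,0,0,0],[0,0,0,0,0,0],[0,0,0,0,0,0]]}' > m.json && python3 -m handwheel m.json
python3 - <<'E'
from h import *
from plant import ctrl
go((.4536,.1939,.018),48)
for n in('side','top'):
    d=ctrl.snapshot(n);np.savez(f'pics/{n}3.npz',**d)
    if n=='side': c=d['image'][165:265,275:375]
    else: e=d['image'][140:240,280:380]
cv2.imwrite('pics/g3.png',cv2.resize(np.hstack([c,e])[:,:,::-1],None,fx=4,fy=4,interpolation=cv2.INTER_CUBIC))
P=cloud(d);q=P[150:235,290:375].reshape(-1,3);q=q[np.isfinite(q[:,0])&(np.abs(q[:,2]-.1175)<.006)]
h=cv2.convexHull(q[:,:2].astype(np.float32))[:,0];c,r=circ(h,(.562,-.007),.033);print(c,r,len(q),np.median(q[:,2]))
for rr in((.026,.027,.0285),(.0315,.0325)): print(dark(polar(d,c,.1175,rr)))
E
```

```text
time: 13.95
tool_pos: [0.4511, 0.1926, 0.1648]
orientation: [[-0.75, 0.661, 0.0], [0.661, 0.75, -0.001], [-0.001, -0.001, -1.0]]
contact_force: [0.5, 0.1, 0.1]
gripper_width: 1.0
finger_force: 0.0
t 13.95 q7 0.321 az 48.62 d [-0.0009  0.0027  0.1468] w [-0.0007  0.001   0.0109]
[ 0.56342439 -0.00733136] 0.0005459915769380712 310 0.11705937376767661
75.30394655542888
0.9554925679551544
```

View pics/g3.png

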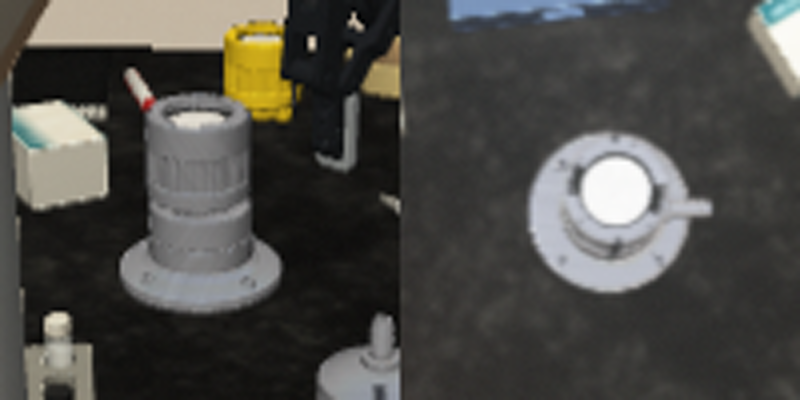

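The stage is locked: rim z 0.117, yaw about 0.5°, centre (0.563,-0.007). On to the head.

```bash
echo '{"rows":[[-0.0009,0.0024,0.036,0,0,0],[0,0,0.036,0,0,0],[0,0,0.036,0,0,0],[0,0,0.026,0,0,0],[0,0,0.012,0,0,0],[0,0,0,0,0,0],[0,0,0,0,0,0]]}' > m.json && python3 -m handwheel m.json
echo '{"rows":[[0,0,0,0,0,0],[0,0,0,0,0,0],[0,0,0,0,0,0],[0,0,0,0,0,0],[0,0,0,0,0,0],[0,0,0,0,0,0]]}' > m.json && python3 -m handwheel m.json 0.0
echo '{"rows":[[0,0,0,0,0,0],[0,0,0,0,0,0],[0,0,0,0,0,0],[0,0,0,0,0,0],[0,0,0,0,0,-0.13],[0,0,0,0,0,-0.13],[0,0,0,0,0,-0.13],[0,0,0,0,0,-0.13]]}' > m.json && python3 -m handwheel m.json 1.0
python3 -c "
from h import *;go((.4536,.1939,.018),130)"
```

```text
time: 14.75
tool_pos: [0.4538, 0.1949, 0.0199]
orientation: [[-0.751, 0.66, 0.001], [0.66, 0.751, -0.0], [-0.001, 0.001, -1.0]]
contact_force: [0.8, -0.2, 0.2]
gripper_width: 0.996
finger_force: 0.0
time: 15.35
tool_pos: [0.4541, 0.1953, 0.0209]
orientation: [[-0.751, 0.66, 0.003], [0.66, 0.751, -0.0], [-0.002, 0.002, -1.0]]
contact_force: [-1.7, -1.2, 10.6]
gripper_width: 0.763
finger_force: 64.2
time: 16.15
tool_pos: [0.4528, 0.1949, 0.0189]
orientation: [[-0.981, 0.194, 0.0], [0.194, 0.981, -0.001], [-0.0, -0.001, -1.0]]
contact_force: [0.3, 0.6, -0.6]
gripper_width: 1.002
finger_force: 0.0
t 16.15 q7 0.725 az 78.82 d [-0.0009 -0.0008  0.0009] w [-8.000e-04  1.000e-04 -8.933e-01]
```

```bash
echo '{"rows":[[0,0,0,0,0,-0.127],[0,0,0,0,0,-0.127],[0,0,0,0,0,-0.127],[0,0,0,0,0,-0.127],[0,0,0,0,0,-0.127],[0,0,0,0,0,-0.127],[0,0,0,0,0,-0.127],[0,0,0,0,0,0]]}' > m.json && python3 -m handwheel m.json
echo '{"rows":[[0,0,0,0,0,0]]}' > m.json && python3 -m handwheel m.json
python3 -c "
from h import *;go((.4545,.195,.0185),130)"
```

```text
time: 16.95
tool_pos: [0.4529, 0.1948, 0.0189]
orientation: [[-0.771, -0.637, 0.0], [-0.637, 0.771, -0.001], [0.0, -0.001, -1.0]]
contact_force: [0.3, -0.7, 0.4]
gripper_width: 1.003
finger_force: 0.0
time: 17.05
tool_pos: [0.4529, 0.1948, 0.019]
orientation: [[-0.775, -0.632, 0.0], [-0.632, 0.775, -0.001], [0.0, -0.001, -1.0]]
contact_force: [-0.0, 0.1, 0.5]
gripper_width: 1.003
finger_force: 0.0
t 17.05 q7 1.552 az 129.21 d [-0.0013 -0.0009  0.0005] w [-0.0006 -0.0002 -0.0137]
```

```bash
echo '{"rows":[[-0.0013,-0.0009,0,0,0,0],[0,0,0,0,0,0],[0,0,0,0,0,0]]}' > m.json && python3 -m handwheel m.json
echo '{"rows":[[0,0,0,0,0,0],[0,0,0,0,0,0],[0,0,0,0,0,0],[0,0,0,0,0,0],[0,0,0,0,0,0],[0,0,0,0,0,0]]}' > m.json && python3 -m handwheel m.json 0.0
echo '{"rows":[[0,0,-0.02,0,0,0],[0,0,-0.04,0,0,0],[0,0,-0.04,0,0,0],[0,0,-0.045,0,0,0],[0,0,0,0,0,0],[0,0,0,0,0,0]]}' > m.json && python3 -m handwheel m.json
python3 -c "
from h import *;go((.5632,-.007,.165),118)"
```

```text
time: 17.35
tool_pos: [0.4545, 0.1951, 0.019]
orientation: [[-0.773, -0.635, 0.0], [-0.635, 0.773, -0.001], [0.0, -0.001, -1.0]]
contact_force: [-0.5, -0.2, -0.6]
gripper_width: 1.003
finger_force: 0.0
time: 17.95
tool_pos: [0.4546, 0.1953, 0.0196]
orientation: [[-0.772, -0.635, 0.001], [-0.635, 0.772, -0.001], [-0.0, -0.001, -1.0]]
contact_force: [-2.7, -0.3, 7.9]
gripper_width: 0.764
finger_force: 65.3
time: 18.55
tool_pos: [0.4548, 0.1951, 0.1645]
orientation: [[-0.773, -0.635, 0.002], [-0.635, 0.773, -0.001], [-0.001, -0.002, -1.0]]
contact_force: [0.3, -0.4, -3.1]
gripper_width: 0.763
finger_force: 67.8
t 18.55 q7 1.695 az 129.41 d [ 0.0446 -0.225  -0.    ] w [-0.0019  0.0014  0.1992]
```

```bash
echo '{"rows":[[0.0089,-0.045,0,0,0,0],[0.0089,-0.045,0,0,0,0],[0.0089,-0.045,0,0,0,0],[0.0089,-0.045,0,0,0,0],[0.0089,-0.045,0,0,0,0.06],[0,0,0,0,0,0.12],[0,0,0,0,0,0],[0,0,0,0,0,0]]}' > m.json && python3 -m handwheel m.json
echo '{"rows":[[0,0,0,0,0,0],[0,0,0,0,0,0]]}' > m.json && python3 -m handwheel m.json
python3 - <<'E'
from h import *
from plant import ctrl
go((.5632,-.007,.165),118)
d=ctrl.snapshot('side');np.savez('pics/side4.npz',**d)
c=d['image'][150:230,280:380]
cv2.imwrite('pics/g4.png',cv2.resize(c[:,:,::-1],None,fx=7,fy=7,interpolation=cv2.INTER_CUBIC))
E
```

```text
time: 19.35
tool_pos: [0.5619, -0.0057, 0.1627]
orientation: [[-0.871, -0.491, -0.002], [-0.491, 0.871, -0.0], [0.002, 0.001, -1.0]]
contact_force: [0.7, -0.0, -2.5]
gripper_width: 0.765
finger_force: 67.7
time: 19.55
tool_pos: [0.5626, -0.0058, 0.164]
orientation: [[-0.872, -0.49, 0.0], [-0.49, 0.872, -0.001], [0.0, -0.001, -1.0]]
contact_force: [0.4, 1.1, -2.0]
gripper_width: 0.761
finger_force: 67.7
t 19.55 q7 1.911 az 119.32 d [ 0.0001 -0.0014 -0.001 ] w [-0.0007 -0.0002  0.0231]
```

View pics/g4.png

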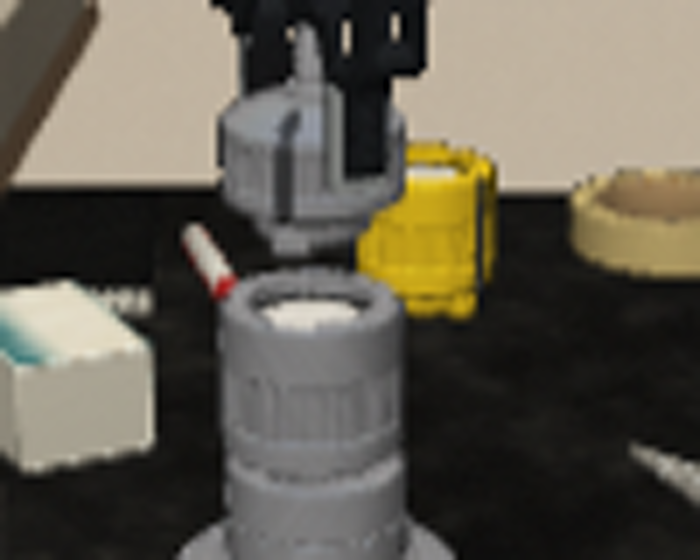

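The head hangs upright above the stage, with its bar at side (320.5,175).

```bash
python3 - <<'E'
from h import *
d=load('pics/side4.npz');c=np.array([.5626,-.0058])
for v in (172,174,176,178,180):
    u=darkrow(d,321,v,3);print(v,round(u,2),baraz(d,u,v,c)[0].round(2))
P=cloud(d);q=P[165:188,305:345].reshape(-1,3);q=q[np.isfinite(q[:,0])]
r=np.hypot(*(q[:,:2]-c).T);q=q[(r<.04)&(r>.028)&(q[:,2]>.162)&(q[:,2]<.186)]
print(circ(q[:,:2],c,.0335),len(q))
E
```

```text
172 320.06 75.56
174 320.05 75.45
176 320.03 75.29
178 320.03 75.21
180 320.09 75.41
(array([ 0.56255583, -0.00689323]), np.float64(0.0021482560534623434)) 216
```

```bash
echo '{"rows":[[0,-0.0012,0.01,0,0,0],[0,0,0.01,0,0,0],[0,0,0,0,0,0],[0,0,0,0,0,0],[0,0,0,0,0,0]]}' > m.json && python3 -m handwheel m.json
python3 -c "
from h import *;go((.5632,-.007,.1303),119.3)"
```

```text
time: 20.1
tool_pos: [0.5637, -0.0079, 0.1443]
orientation: [[-0.874, -0.487, 0.001], [-0.487, 0.874, -0.001], [-0.0, -0.001, -1.0]]
contact_force: [0.3, 0.6, -2.8]
gripper_width: 0.758
finger_force: 67.7
t 20.1 q7 1.903 az 119.13 d [-0.      0.0011  0.014 ] w [-0.0008  0.0002 -0.003 ]
```

```bash
echo '{"rows":[[0,0.0009,0.005,0,0,0],[0,0,0.005,0,0,0],[0,0,0.004,0,0,0],[0,0,0,0,0,0],[0,0,0,0,0,0]]}' > m.json && python3 -m handwheel m.json
python3 -c "
from h import *;go((.5632,-.007,.1233),119.3)"
```

```text
time: 20.6
tool_pos: [0.5631, -0.0072, 0.1301]
orientation: [[-0.874, -0.487, 0.0], [-0.487, 0.874, -0.001], [0.0, -0.001, -1.0]]
contact_force: [0.3, -0.1, -2.0]
gripper_width: 0.766
finger_force: 67.7
t 20.6 q7 1.895 az 119.13 d [-0.0002  0.0001  0.0068] w [-0.0006 -0.0002 -0.003 ]
```

```bash
echo '{"rows":[[0,0,0.004,0,0,0],[0,0,0.0032,0,0,0],[0,0,0,0,0,0],[0,0,0,0,0,0],[0,0,0,0,0,0]]}' > m.json && python3 -m handwheel m.json
python3 -c "
from h import *;go((.5632,-.007,.1233),44.3)"
```

```text
time: 21.1
tool_pos: [0.5637, -0.0071, 0.1236]
orientation: [[-0.874, -0.487, 0.002], [-0.487, 0.874, -0.001], [-0.001, -0.001, -1.0]]
contact_force: [-1.0, -0.5, 5.3]
gripper_width: 0.758
finger_force: 68.8
t 21.1 q7 1.891 az 119.12 d [0.0003 0.0003 0.0003] w [-6.0000e-04  1.9000e-03  1.3059e+00]
```

```bash
echo '{"rows":[[0,0,0.0004,0,0,0.08],[0,0,0,0,0,0.1],[0,0,0,0,0,0.1],[0,0,0,0,0,0.1],[0,0,0,0,0,0.1],[0,0,0,0,0,0.1],[0,0,0,0,0,0.07],[0,0,0,0,0,0]]}' > m.json && python3 -m handwheel m.json
echo '{"rows":[[0,0,0,0,0,0]]}' > m.json && python3 -m handwheel m.json
python3 -c "
from h import *;go((.5632,-.007,.1233),44.3)"
```

```text
time: 21.9
tool_pos: [0.564, -0.0072, 0.1235]
orientation: [[-0.99, 0.144, 0.003], [0.144, 0.99, -0.001], [-0.003, -0.001, -1.0]]
contact_force: [0.3, -1.2, 5.5]
gripper_width: 0.76
finger_force: 68.5
time: 22.0
tool_pos: [0.5641, -0.0072, 0.1235]
orientation: [[-0.99, 0.141, 0.003], [0.141, 0.99, -0.001], [-0.003, -0.001, -1.0]]
contact_force: [0.6, 0.5, 5.9]
gripper_width: 0.761
finger_force: 68.5
t 22.0 q7 1.265 az 81.87 d [0.0009 0.0001 0.0002] w [3.000e-04 2.800e-03 6.557e-01]
```

```bash
echo '{"rows":[[0.0005,0,0.0003,0,0,0.08],[0,0,0,0,0,0.1],[0,0,0,0,0,0.1],[0,0,0,0,0,0.1],[0,0,0,0,0,0.1],[0,0,0,0,0,0.1],[0,0,0,0,0,0.09],[0,0,0,0,0,0]]}' > m.json && python3 -m handwheel m.json
echo '{"rows":[[0,0,0,0,0,0],[0,0,0,0,0,0]]}' > m.json && python3 -m handwheel m.json
python3 -c "
from h import *;go((.5632,-.007,.1233),44.3)
from plant import ctrl;print(ctrl.sense()['moment'])"
```

```text
time: 22.8
tool_pos: [0.5636, -0.0071, 0.1232]
orientation: [[-0.686, 0.728, 0.003], [0.728, 0.686, -0.001], [-0.002, 0.001, -1.0]]
contact_force: [-0.6, -0.3, 5.7]
gripper_width: 0.762
finger_force: 68.5
time: 23.0
tool_pos: [0.5636, -0.0071, 0.1232]
orientation: [[-0.688, 0.725, 0.003], [0.725, 0.688, -0.001], [-0.002, 0.001, -1.0]]
contact_force: [-0.4, -0.8, 6.2]
gripper_width: 0.764
finger_force: 68.5
t 23.0 q7 0.617 az 43.49 d [ 0.0003 -0.0002 -0.0001] w [ 0.0013  0.0024 -0.0141]
[-0.05235342  0.07944403 -0.1329186 ]
```

```bash
echo '{"rows":[[0,0,-0.002,0,0,-0.01],[0,0,-0.002,0,0,0],[0,0,0,0,0,0],[0,0,0,0,0,0]]}' > m.json && python3 -m handwheel m.json
echo '{"rows":[[0,0,0,0,0,0],[0,0,0,0,0,0],[0,0,0,0,0,0],[0,0,0,0,0,0],[0,0,-0.03,0,0,0],[0,0,-0.04,0,0,0],[0,0,-0.04,0,0,0],[0,0,0,0,0,0]]}' > m.json && python3 -m handwheel m.json 1.0
python3 -c "
from h import *;go((.5,.18,.25),44.3)"
```

```text
time: 23.4
tool_pos: [0.5633, -0.007, 0.1266]
orientation: [[-0.696, 0.718, 0.002], [0.718, 0.696, -0.001], [-0.002, 0.001, -1.0]]
contact_force: [3.4, 0.5, 4.1]
gripper_width: 0.764
finger_force: 68.5
time: 24.2
tool_pos: [0.5651, -0.0067, 0.2421]
orientation: [[-0.696, 0.718, 0.009], [0.718, 0.696, -0.001], [-0.007, 0.006, -1.0]]
contact_force: [0.7, 0.4, 0.6]
gripper_width: 1.004
finger_force: 0.0
t 24.2 q7 0.655 az 44.07 d [ 0.1794  0.0832 -0.0087] w [ 0.0057  0.0068 -0.004 ]
```

```bash
echo '{"rows":[[0.04,0.018,0,0,0,0],[0.045,0.021,0,0,0,0],[0.045,0.021,0,0,0,0],[0.045,0.021,0,0,0,0],[0,0,0,0,0,0],[0,0,0,0,0,0],[0,0,0,0,0,0]]}' > m.json && python3 -m handwheel m.json
python3 - <<'E'
from h import *
from plant import ctrl
for n in('side','top'):
    d=ctrl.snapshot(n);np.savez(f'pics/{n}5.npz',**d)
    if n=='side': c=d['image'][145:265,275:375];S=d
    else: e=d['image'][130:250,270:370]
cv2.imwrite('pics/g5.png',cv2.resize(np.hstack([c,e])[:,:,::-1],None,fx=4,fy=4,interpolation=cv2.INTER_CUBIC))
P=cloud(d);q=P[150:235,290:375].reshape(-1,3);q=q[np.isfinite(q[:,0])&(q[:,2]>.13)]
h=cv2.convexHull(q[:,:2].astype(np.float32))[:,0];c,r=circ(h,(.5632,-.007),.033);print(c,r,len(q),'max z',np.sort(q[:,2])[-4:],'want',.0455+.0625+.078)
r=np.hypot(*(q[:,:2]-c).T);print('dome z',np.median(q[(r<.03)&(r>.012),2]),'at table 0.048 ->',.048+.108)
P=cloud(load('pics/top0.npz'));q=P[200:265,225:290].reshape(-1,3);r=np.hypot(*(q[:,:2]-[.4541,.195]).T);print('dome z before',np.nanmedian(q[(r<.03)&(r>.012),2]))
for rr in((.024,.026,.028),): p=polar(d,c,.154,rr);print(dark(p));print(p[::6].astype(int))
E
```

```text
time: 24.9
tool_pos: [0.4994, 0.1737, 0.2357]
orientation: [[-0.695, 0.719, -0.0], [0.719, 0.695, -0.001], [-0.001, -0.001, -1.0]]
contact_force: [0.1, 0.2, -0.9]
gripper_width: 0.999
finger_force: 0.0
[ 0.56372961 -0.00781921] 0.0006267067260311278 633 max z [0.18734431 0.18750672 0.18771058 0.19076945] want 0.186
dome z 0.15710911212869988 at table 0.048 -> 0.156
dome z before 0.04840085012305673
0.5838465960655066
[129 141 183 191 192 192 193 193 195 195 194 194 193 194 194 192 192 193
 191 190 194 195 194 192 192 193 192 193 184 144 121 163 191 192 192 192
 192 192 193 194 188 183 185 187 187 187 188 189 188 190 190 191 190 190
 190 190 190 190 191 178]
```

View pics/g5.png

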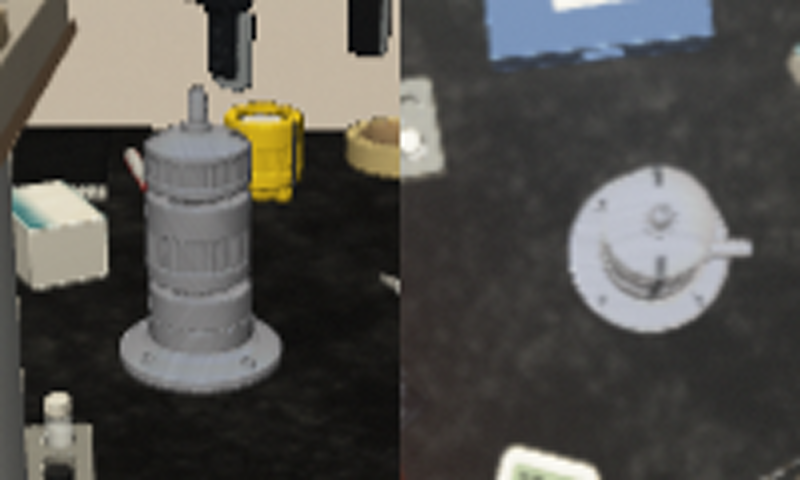

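The stack stands upright, with the head and stage bars in line with the base (0.6°). The heights agree to within 1 mm and the hand is clear, so I'm handing in.

```bash
python3 -c "
from plant import ctrl;print(ctrl.job_done())"
```

```text
the job is handed in; nothing more can be done
None
```

The stage is locked in the base and the inlet head is locked on the stage. I released the stack and handed the job in at about 25 s; camera checks put yaw within 1° and heights within 1 mm, but no verdict was returned.

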